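Load the grill spare-parts kit into its nests

ROBOT

A 6-joint arm with a two-finger parallel gripper is mounted at the origin on a cart in front of the work surface, level with it; the furniture and walls round the work are solid. World frame = base frame: x ahead of the robot, y to its left, z up, the work surface at z = 0. Lengths are in m, angles in rad, forces in N, time in s.
With the tool pointing down it reaches from about 0.325 to 0.9 m from the base axis. Payload 3.5 kg.
Tool frame: the origin (TCP) lies midway between the tips of the shut fingers; the grasp point (between the pads) lies r.grip_point_offset behind it (r.grip_point_offset is the distance from the TCP to the grasp point, in m); z points along the fingers, y is the direction in which the jaws open and shut (so a half turn about z gives the same grasp; the last joint's range is limited). The gripper opens to 85 mm and grips with 20 to 120 N. Pads are 22 mm wide; open, the fingers measure 114 mm over their backs; the gripper's body (76 mm by 85 mm) begins 54 mm behind the grasp point. The pads swing forward as they close: fully open they stand 13 mm farther back than shut.
Start: joints at [1.173, 0.276, -0.026, 1.268, 0, 1.467], TCP at [0.182, 0.598, 0.231] pointing down, gripper open.
Joint ranges: [-3.12, 3.12], [-0.85, 1.88], [-1.08, 1.24], [-1.95, 2.15], [-1.57, 1.53], [-3.14, 3.14]. Speed limits (rad/s): [2.57, 2.57, 3.14, 3.14, 3.14, 3.14].

INTERFACE

Orientations are given as a rotation vector (axis times angle).
In Python, from workcell import r, snapshot, order gives the robot as it stands.
- The arm moves only by the tool arm_command, never from a script. Its arguments are lists of equal length, an entry for each row: "linear": the shift along the tool's x, y, z normalised to -1 to 1, where 1 is 0.025 m, a list of three; "twist": the turn, a rotation vector about the tool's x, y, z normalised to -1 to 1, where 1 is 0.08 rad, a list of three. A call has 1 to 5 rows; each row shifts and turns the commanded pose from where the row before left it, along the tool's axes as they then stand; what a row does not reach is not made up. A row lasts 1/12 s, in which the tool goes at most 41.7 mm and 7.16 degrees, less where a joint would pass 70% of its speed; a pose out of reach is approached as far as the arm can. A call with a number of a shift or a turn outside -1 to 1 is refused whole. A call with a gripper value outside its range is refused whole. "jaw" is the opening in per cent of the stroke, from 0 (shut) to 100 (fully open), set as the call begins (left out, the last holds). The fingers move at their own pace and stop on an object; "grip_force" is the grip in N (left out, the last holds). Time passes only in rows, so rows that do not move let the fingers close. It gives the time, the measured TCP pose, the force and the opening at its end, in the units of the state.
- r.read_state(): the state, without advancing time (a new reading comes with each control period).
- snapshot(name): name is "scene" or "top"; returns a dict with "pixels" (384x512x3 uint8, blue, green, red), "z_map" (384x512 float32, m along the optical axis (not along the pixel's ray), 0 where there is no reading), "fx", "fy", "cx", "cy" (pixels), "cam_to_world" (4x4, takes a point from camera to world coordinates). Camera axes: x right, y down, z forward; pixel columns grow to the right and rows downward; lengths in m; the calibration is good to about 2 mm. A picture is of the moment at which its call begins.
- order.close_job(): hands the job in, once; it reports no verdict.
The state is a dict: "time": time; "joint_pos": joint angles; "joint_vel": joint speeds; "effort": joint torques, N m; "tool_pos": TCP position; "tool_rot": TCP orientation; "contact_force": force on the tool from outside, world axes, zero at the start; "moment": the same for the moment, N m; "finger_gap": finger opening in m.
Only numpy, scipy, OpenCV 4.12 (cv2) and the standard library are available. Lean on these libraries where they do the work, as an engineer would, in place of code of your own. Each camera call takes 0.05 s, during which the arm holds its last target. There are 200 camera calls.

TASK

Load the repair kit for the grill: put the loose knob, the ceramic insulator, the plug and the thermostat each into the nest whose pocket matches its shape and size, sitting upright and flat on the pocket floor, the strap of the thermostat along its pocket. Leave the multimeter and the roll of masking tape alone.

Things in the scene. Friction and masses are not known exactly. Their poses are not given: they have to be found in the camera images.
- knob: Black round control knob of a grill, pointer mark on top, 41 mm across the fluted skirt, 20 mm high, 18 g. Lies skirt down; origin at the centre of its underside, z up.
- insulator: Off-white ceramic stand-off insulator, a small waisted spool, 20 mm diameter, 22 mm high, standing upright. Origin at the centre of its underside, z up.
- plug: Black moulded two-pin plug lying flat in the row of loose parts nearest the robot (not the corded one by the grill), 95 mm long along its x (two flat brass pins at -x, cable stub at +x), 38 mm wide along its y, 26 mm high. The body to grip is 38 mm wide and reaches from x = -30 to +20 mm, with flat lower flanks. Origin at the middle of the length and width, on the underside; z up.
- thermostat: Snap thermostat: a pale round can, 25 mm diameter and 19 mm high, with two brass blades up to 28 mm, standing in the middle of a flat metal strap 50 mm long along its y, 16 mm wide along x, 2 mm thick. Origin at the centre of the underside, z up. Grip the can across the strap (along x).
- nest_knob: Fixed grey plastic block, 140 (x, roughly away from the robot) x 86 (y) x 8 mm, same outside as the other three; origin at the centre of its underside, z up. One pocket in its middle, 5 mm deep, blue floor 3 mm above the origin, 2 mm chamfer, 8 mm of play all round. Pocket: the larger round one, 57 mm diameter, for the knob.
- nest_insulator: Fixed grey plastic block, 140 (x, roughly away from the robot) x 86 (y) x 8 mm, same outside as the other three; origin at the centre of its underside, z up. One pocket in its middle, 5 mm deep, blue floor 3 mm above the origin, 2 mm chamfer, 8 mm of play all round. Pocket: the small round one, 36 mm diameter, for the ceramic insulator.
- nest_plug: Fixed grey plastic block, 140 (x, roughly away from the robot) x 86 (y) x 8 mm, same outside as the other three; origin at the centre of its underside, z up. One pocket in its middle, 5 mm deep, blue floor 3 mm above the origin, 2 mm chamfer, 8 mm of play all round. Pocket: the larger oblong one, 111 mm along x by 54 mm along y, for the plug (either way round).
- nest_thermostat: Fixed grey plastic block, 140 (x, roughly away from the robot) x 86 (y) x 8 mm, same outside as the other three; origin at the centre of its underside, z up. One pocket in its middle, 5 mm deep, blue floor 3 mm above the origin, 2 mm chamfer, 8 mm of play all round. Pocket: the smaller oblong one, 66 mm along x by 41 mm along y, for the thermostat, its strap along x (either way round).
- multimeter: Bystander: green and black hand multimeter lying on its back, 150 (x) x 70 (y) x 38 mm, origin at the centre of its underside. Leave it alone.
- tape: Bystander: roll of masking tape lying flat, 104 mm across, 25 mm high, origin at the centre of its underside. Leave it alone.
Not all that is in view belongs to the job. Of the things shaped like the plug, the black one is meant.

How it is judged:
At the end, for the whole second after the job is handed in: Each part lies in its own nest: within 12 mm of the pocket's centre, its underside less than 5.5 mm above the block's underside (pocket floor: 3 mm), upright within 0.1 rad, at rest; the thermostat's strap within 0.45 rad of its pocket's long side, either way round (horizontal distance between knob and nest_knob below 0.012 m and z of knob in the frame of nest_knob below 0.0055 m and angle between each of knob, insulator, plug, thermostat's own z axis and vertical below 0.1 rad and linear speed of each of knob, insulator, plug, thermostat below 0.02 m/s and horizontal distance between insulator and nest_insulator below 0.012 m and z of insulator in the frame of nest_insulator below 0.0055 m and horizontal distance between plug and nest_plug below 0.012 m and z of plug in the frame of nest_plug below 0.0055 m and horizontal distance between thermostat and nest_thermostat below 0.012 m and z of thermostat in the frame of nest_thermostat below 0.0055 m and angle between the y axis of thermostat and the x axis of nest_thermostat, either way round below 0.45 rad); the robot touches nothing.
It fails at once if the multimeter is pushed more than 20 mm (distance of multimeter from where it was at the start of the episode above 0.02 m).
It fails at once if the roll of tape is pushed more than 20 mm (distance of tape from where it was at the start of the episode above 0.02 m).
It also fails if it takes over 96 s, if anything falls off the work surface, if the arm or the gripper's body presses on something with over 40 N, if the wrist force passes 120 N, or if a joint passes its speed limit or range.

## Working session

There is one attempt and no reset: what is moved stays moved. The work goes in short steps, Python scripts to look and compute and a tool call to move; the robot and the scene stay as the last step left them, time stands still between calls to the robot, and variables do not carry over. Pictures are saved under pics/ and viewed, about 12 in all and at most 16, crops included, and the job is handed in when it is done.

Besides the shell and the picture viewer there is one more tool, called as name(argument=value, ...), one argument or row to a line, values as JSON. arm_command: Moves the arm, as the interface text tells. Its arguments: {"type":"object","properties":{"linear":{"type":"array"},"twist":{"type":"array"},"jaw":{"type":"number"},"grip_force":{"type":"number"}},"required":["linear","twist"]}

```bash
mkdir -p pics; ls
python3 - <<'E'
from workcell import r, snapshot
import cv2,numpy as np
print(r.read_state(), r.grip_point_offset)
for n in("scene","top"):
    s=snapshot(n); cv2.imwrite(f"pics/{n}0.png",cv2.resize(s["pixels"],(768,576)))
    np.savez(f"{n}0.npz",**s); print(n,s["fx"],s["cx"],s["cy"],np.round(s["cam_to_world"],3).tolist())
E
```

```text
pics
{'time': 0.0, 'joint_pos': array([ 1.17259900e+00,  2.77122140e-01, -2.78962457e-02,  1.26797830e+00,
        1.29024273e-05,  1.46739674e+00]), 'joint_vel': array([-0.00029723, -0.00141052, -0.00143133,  0.00100274,  0.00249418,
        0.00042024]), 'effort': array([-1.55956855e-03, -4.45512521e+01,  2.95203477e+01,  1.65348442e-02,
        2.29500932e-05, -8.84614025e-06]), 'tool_pos': array([0.18129469, 0.59731743, 0.23015919]), 'tool_rot': array([-0.46130996, -3.10697232,  0.00334257]), 'contact_force': array([ 0.14151021,  0.65923596, -0.41879618]), 'moment': array([-0.01369575,  0.00029164,  0.00173414]), 'finger_gap': 0.08565508832198988} 0.0187
scene 354.91761752498536 250.4984958318641 197.86281364000502 [[0.747, -0.474, 0.467, -0.076], [-0.665, -0.514, 0.542, -0.56], [-0.017, -0.715, -0.699, 0.962], [0.0, 0.0, 0.0, 1.0]]
top 395.45741086562265 256.94123770026613 186.9888088534298 [[-0.031, -0.982, 0.189, 0.33], [-1.0, 0.029, -0.011, 0.151], [0.005, -0.189, -0.982, 1.169], [0.0, 0.0, 0.0, 1.0]]
```

View pics/top0.png

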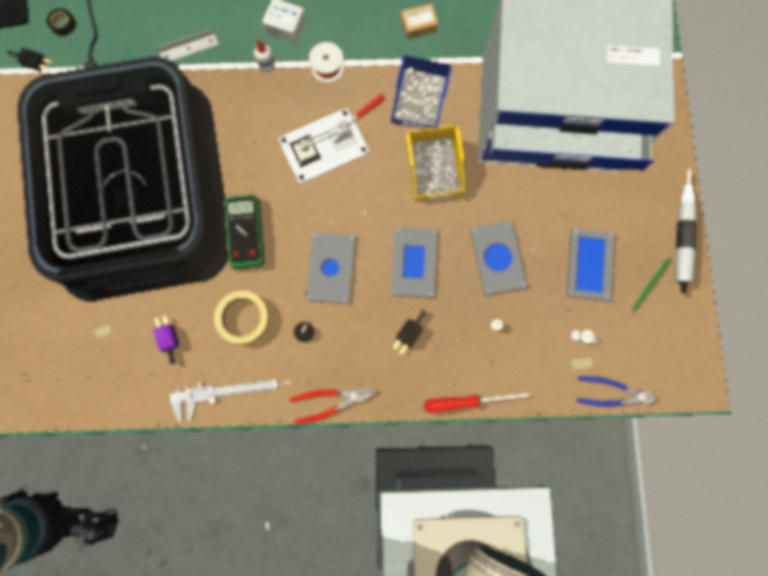

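View pics/scene0.png

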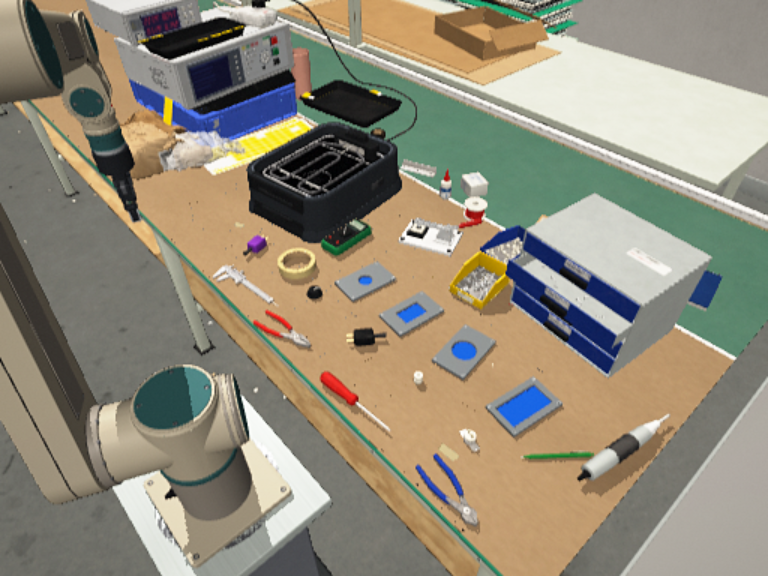

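The top view (768 px wide) shows the pockets: insulator (330,267), thermostat (413,262), knob (498,257) and plug (591,264). The parts are the knob (304,331), black plug (410,334), insulator (497,325) and thermostat (585,337). Next I measure them and look at close crops of the parts.

```bash
cat > h.py <<'E'
import numpy as np, cv2
def ray(s,u,v,z):
    T=s["cam_to_world"]; d=T[:3,:3]@np.array([(u-s["cx"])/s["fx"],(v-s["cy"])/s["fy"],1.]); o=T[:3,3]
    return (o+d*(z-o[2])/d[2])[:2]
def pix(s,p):
    T=np.linalg.inv(s["cam_to_world"]); c=T[:3,:3]@np.array(p)+T[:3,3]
    return s["fx"]*c[0]/c[2]+s["cx"], s["fy"]*c[1]/c[2]+s["cy"]
def rect(s,cnt,z):  # centre, sides, direction in world
    P=np.array([ray(s,u,v,z) for u,v in cnt.reshape(-1,2)],np.float32)*1000
    c,wh,a=cv2.minAreaRect(P); 
    if wh[0]<wh[1]: a+=90; wh=wh[::-1]
    return np.round(c,1),np.round(wh,1),round((a+90)%180-90,1)
E
python3 - <<'E'
from h import *
for n in("top","scene"):
    s=dict(np.load(n+"0.npz")); hsv=cv2.cvtColor(s["pixels"],cv2.COLOR_BGR2HSV)
    m=cv2.inRange(hsv,(100,150,120),(120,255,255))
    print(n)
    for c in cv2.findContours(m,cv2.RETR_EXTERNAL,cv2.CHAIN_APPROX_NONE)[0]:
        if cv2.contourArea(c)>60: print("blue",rect(s,c,.003))
    # orthophoto crop of parts row
    img=s["pixels"]
t=dict(np.load("top0.npz"));q=dict(np.load("scene0.npz"))
a=cv2.resize(t["pixels"][190:250,190:430],None,fx=3.3,fy=3.3,interpolation=cv2.INTER_CUBIC)
b=cv2.resize(q["pixels"][180:310,190:350],None,fx=3,fy=3,interpolation=cv2.INTER_CUBIC)
b=b[:390]
w=800;o=np.zeros((a.shape[0]+b.shape[0],w,3),np.uint8);o[:a.shape[0],:a.shape[1]]=a;o[a.shape[0]:,:b.shape[1]]=b
cv2.imwrite("pics/crop.png",o);print(o.shape)
E
```

```text
top
blue (array([585.3, 249.1]), array([29.5, 28.4]), -72.9)
blue (array([590.9,  79.1]), array([59. , 36.4]), -2.1)
blue (array([596.5, -90.9]), array([50.2, 48.5]), -3.6)
blue (array([ 576.3, -275.3]), array([107. ,  49.8]), -8.8)
scene
blue (array([ 346.6, -273.7]), array([91.5, 13.5]), 76.1)
blue (array([ 578. , -274.3]), array([109. ,  52.1]), -9.0)
blue (array([597.7, -88.1]), array([51. , 49.5]), 81.8)
blue (array([594.3,  82. ]), array([62.6, 38.2]), -5.2)
blue (array([ 871.6, 1353.1]), array([526.2, 418.7]), -23.0)
blue (array([ 666.2, 1763.9]), array([445.8,  96.4]), 85.0)
(588, 800, 3)
```

View pics/crop.png

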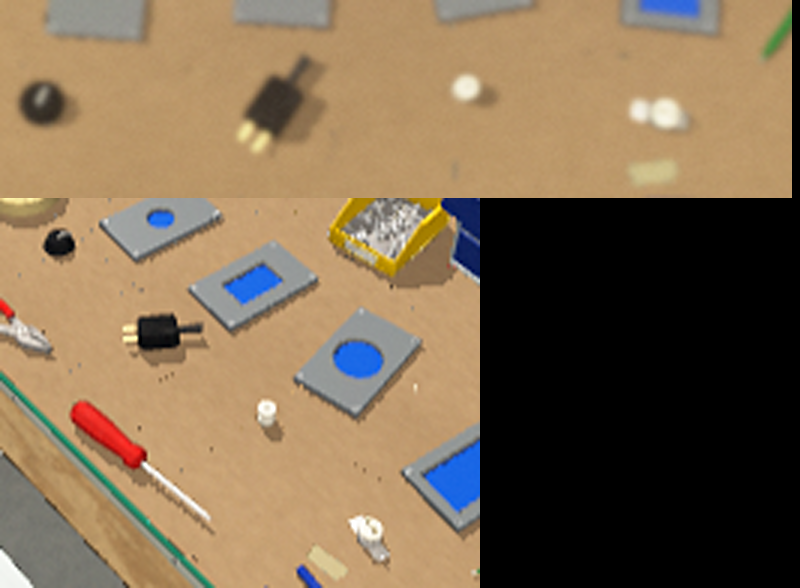

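The crop shows the row clearly: knob (42,103), plug with brass pins lower left (272,105), insulator (466,88) and thermostat can (665,113). In the scene crop the strap ends are at about (352,522) and (385,555).

Run:
```python
from h import *
reg={"knob":(42,103),"plug":(272,105),"ins":(466,88),"th":(660,113)}
reg={k:(190+a/3.3,190+b/3.3) for k,(a,b) in reg.items()}
S={n:dict(np.load(n+"0.npz")) for n in("top","scene")}
for k,(u,v) in reg.items():
    w=ray(S["top"],u,v,.01)
    for n,s in S.items():
        cu,cv=[int(round(x)) for x in pix(s,(w[0],w[1],.01))]
        h=26; im=s["pixels"][cv-h:cv+h,cu-h:cu+h]; hsv=cv2.cvtColor(im,cv2.COLOR_BGR2HSV)
        for nm,m,zs in (("dark",cv2.inRange(hsv,(0,0,0),(180,255,75)),(0,.010,.013,.02)),("white",cv2.inRange(hsv,(0,0,125),(180,85,255)),(.001,.011,.019)),("brass",cv2.inRange(hsv,(15,60,190),(35,255,255)),(.013,))):
            if (nm=="white")!=(k in("ins","th")): continue
            if nm=="brass" and k!="plug": continue
            for c in cv2.findContours(m,cv2.RETR_EXTERNAL,cv2.CHAIN_APPROX_NONE)[0]:
                if cv2.contourArea(c)>=4:
                    for z in zs: print(k,n,nm,cv2.contourArea(c),z,rect(s,c+np.array([[cu-h,cv-h]]),z))
s=S["scene"]
for p in((352,522),(385,555)): print("strap",ray(s,190+p[0]/3,180+(p[1]-198)/3,.002))
print("insnest",ray(s,190+160/3,180+20/3,.003))
o=[]
for n,s in S.items():
    cu,cv=[int(round(x)) for x in pix(s,(*ray(S["top"],*reg["th"],.01),.01))]
    o.append(cv2.resize(s["pixels"][cv-15:cv+15,cu-15:cu+15],(390,390),interpolation=cv2.INTER_NEAREST)); print(n,cu-15,cv-15)
cv2.imwrite("pics/th.png",np.hstack(o))
```

```text
knob top dark 52.5 0 (array([455.6, 302.2]), array([32.7, 26.7]), 88.3)
knob top dark 52.5 0.01 (array([454.5, 301. ]), array([32.4, 26.4]), 88.3)
knob top dark 52.5 0.013 (array([454.2, 300.6]), array([32.3, 26.4]), 88.3)
knob top dark 52.5 0.02 (array([453.4, 299.7]), array([32.1, 26.2]), 88.3)
knob scene dark 45.5 0 (array([462.1, 309. ]), array([39.7, 36.5]), 47.3)
knob scene dark 45.5 0.01 (array([456.5, 300. ]), array([39.3, 36.2]), 47.3)
knob scene dark 45.5 0.013 (array([454.8, 297.3]), array([39.2, 36.1]), 47.3)
knob scene dark 45.5 0.02 (array([450.9, 290.9]), array([38.9, 35.8]), 47.3)
plug top dark 126.0 0 (array([450.2,  92.9]), array([42.9, 31.3]), -38.7)
plug top dark 126.0 0.01 (array([449.1,  93.4]), array([42.5, 31. ]), -38.7)
plug top dark 126.0 0.013 (array([448.8,  93.5]), array([42.4, 30.9]), -38.7)
plug top dark 126.0 0.02 (array([448.1,  93.9]), array([42.2, 30.8]), -38.7)
plug top brass 51.5 0.013 (array([419.2, 117.1]), array([30.4, 21. ]), 57.3)
plug scene dark 129.5 0 (array([465.1,  94.8]), array([72.3, 52.3]), -40.0)
plug scene dark 129.5 0.01 (array([45
[... 2044 characters left out ...]
[39.8, 18.2]), -80.2)
th scene white 50.5 0.019 (array([ 371.1, -246.8]), array([39.5, 18. ]), -80.2)
th scene white 100.5 0.001 (array([ 434.8, -252.6]), array([54.1, 29.7]), 70.8)
th scene white 100.5 0.011 (array([ 429.5, -255.8]), array([53.5, 29.4]), 70.8)
th scene white 100.5 0.019 (array([ 425.3, -258.4]), array([53.1, 29.2]), 70.8)
th scene white 83.5 0.001 (array([ 525.4, -242.6]), array([71.3, 40.9]), 38.4)
th scene white 83.5 0.011 (array([ 519.1, -245.9]), array([70.6, 40.5]), 38.4)
th scene white 83.5 0.019 (array([ 514.1, -248.5]), array([70. , 40.1]), 38.4)
strap [ 0.43145824 -0.22900243]
strap [ 0.42771993 -0.276042  ]
insnest [0.58716993 0.2505946 ]
top 375 209
scene 297 276
```

View pics/th.png

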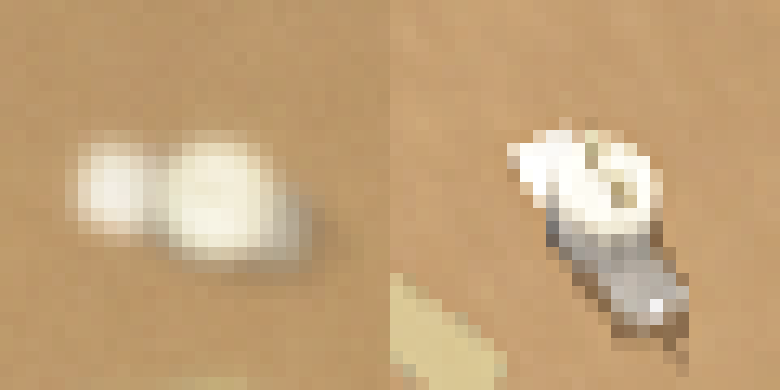

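The parts are located to within about 3 mm: knob (455,300), plug body (449,93), insulator (459,-76) and thermostat (430,-252). I'll start moving and check the axis signs on the first call.

```bash
cat >> h.py <<'E'
def go(x,y,z,psi=None):
    """tool-frame shift (units of 25 mm) and twist (units of .08) to reach a target in mm / deg"""
    from workcell import r; from scipy.spatial.transform import Rotation as R
    st=r.read_state(); M=R.from_rotvec(st["tool_rot"]).as_matrix(); p=st["tool_pos"]*1000
    q=np.degrees(np.arctan2(M[1,1],M[0,1]))
    d=M.T@(np.array([x,y,z])-p)/25
    print("t",round(st["time"],2),"pos",np.round(p,1),"psi",round(q,1),"tilt",np.round(M[:2,2],3),"gap",round(st["finger_gap"]*1000,1),"j",np.round(st["joint_pos"],2),"F",np.round(st["contact_force"],1))
    print("units now",np.round(d,2),"sum",np.round(d,2))
    if psi is not None:
        a=np.radians(psi); D=np.array([x,y,z])-p
        print("twist units",round(np.radians(q-psi)/.08,2),"units after twist",np.round(np.array([-np.sin(a)*D[0]+np.cos(a)*D[1],np.cos(a)*D[0]+np.sin(a)*D[1],-D[2]])/25,2))
E
python3 -c "
from h import *
s=dict(np.load('top0.npz'));print(ray(s,391.7,224.4,.019))
q=dict(np.load('scene0.npz'));print(ray(q,297+217/13,276+175/13,.019))"
```

```text
[ 0.42823025 -0.25095487]
[ 0.43281564 -0.25099542]
```

arm_command(
  linear=[
    [-0.93,-0.545,0.345],
    [-0.93,-0.545,0.345],
    [-0.93,-0.545,0.345],
    [-0.93,-0.545,0.345],
    [-0.93,-0.545,0.345],
  ],
  twist=[
    [0,0,0],
    [0,0,0],
    [0,0,0],
    [0,0,0],
    [0,0,0],
  ],
  jaw=75,
)

```text
time: 0.52
tool_pos: [0.2734, 0.4978, 0.1872]
tool_rot: [-0.461, -3.107, 0.001]
contact_force: [-0.3, 0.2, -0.6]
finger_gap: 0.0641
```

arm_command(
  linear=[
    [-0.93,-0.545,0.345],
    [-0.93,-0.545,0.345],
    [-0.93,-0.545,0.345],
    [-0.93,-0.545,0.345],
    [-0.93,-0.545,0.345],
  ],
  twist=[
    [0,0,0],
    [0,0,0],
    [0,0,0],
    [0,0,0],
    [0,0,0],
  ],
)

```text
time: 0.93
tool_pos: [0.3648, 0.3988, 0.1442]
tool_rot: [-0.461, -3.107, 0.001]
contact_force: [-0.2, -0.6, -0.2]
finger_gap: 0.064
```

arm_command(
  linear=[
    [-0.93,-0.545,0.345],
    [-0.93,-0.545,0.345],
    [-0.93,-0.545,0.345],
    [-0.93,-0.545,0.345],
    [-0.93,-0.545,0.345],
  ],
  twist=[
    [0,0,0],
    [0,0,0],
    [0,0,0],
    [0,0,0],
    [0,0,0],
  ],
)

```text
time: 1.35
tool_pos: [0.4562, 0.2999, 0.1011]
tool_rot: [-0.461, -3.107, 0.001]
contact_force: [0.4, 0.6, 0.2]
finger_gap: 0.064
```

arm_command(
  linear=[
    [0,0,0],
    [0,0,0],
    [0,0,0],
    [0,0,0],
    [0,0,0],
  ],
  twist=[
    [0,0,1],
    [0,0,1],
    [0,0,1],
    [0,0,1],
    [0,0,1],
  ],
)

```text
time: 1.77
tool_pos: [0.4556, 0.3007, 0.1014]
tool_rot: [-1.076, -2.951, 0.001]
contact_force: [0.5, 0.5, 0.8]
finger_gap: 0.0642
```

arm_command(
  linear=[
    [0,0,0],
    [0,0,0],
    [0,0,0],
    [0,0,0],
    [0,0,0],
  ],
  twist=[
    [0,0,1],
    [0,0,1],
    [0,0,1],
    [0,0,1],
    [0,0,0],
  ],
)

```text
time: 2.18
tool_pos: [0.4555, 0.3009, 0.1015]
tool_rot: [-1.528, -2.744, 0.001]
contact_force: [-0.6, 0.5, 0.6]
finger_gap: 0.0644
```

Run:
```python
from h import *
go(455,300,7)
from workcell import snapshot
o=[]
for n in("top","scene"):
    s=snapshot(n); np.savez(n+"1.npz",**s)
    u,v=map(int,pix(s,(.455,.3,.01))); o.append(cv2.resize(s["pixels"][v-35:v+35,u-35:u+35],(400,400),interpolation=cv2.INTER_CUBIC))
cv2.imwrite("pics/knob1.png",np.hstack(o))
```

```text
t 2.18 pos [455.5 300.9 101.5] psi 31.8 tilt [-0.001 -0.   ] gap 64.4 j [ 0.47  0.24 -0.36  0.97 -0.    1.48] F [-0.6  0.5  0.6]
units now [-0.02 -0.03  3.78] sum [-0.02 -0.03  3.78]
```

View pics/knob1.png

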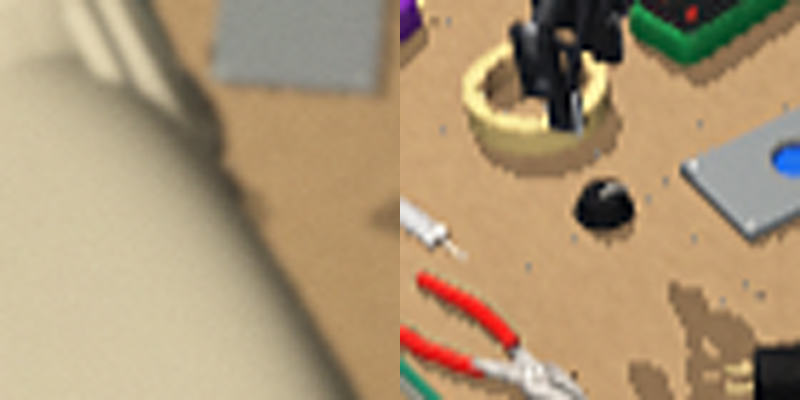

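The scene crop shows the knob at (605,205) free under the open fingers, with the tape well to the left. Descending and gripping.

arm_command(
  linear=[
    [0,0,0.95],
    [0,0,0.95],
    [0,0,0.95],
    [0,0,0.93],
    [0,0,0],
  ],
  twist=[
    [0,0,0],
    [0,0,0],
    [0,0,0],
    [0,0,0],
    [0,0,0],
  ],
)

```text
time: 2.7
tool_pos: [0.4519, 0.2991, 0.0031]
tool_rot: [-1.522, -2.742, 0.012]
contact_force: [-1.5, -0.9, -0.5]
finger_gap: 0.0637
```

arm_command(
  linear=[
    [0,0,0],
    [0,0,0],
    [0,0,0],
    [0,0,0],
    [0,0,0],
  ],
  twist=[
    [0,0,0],
    [0,0,0],
    [0,0,0],
    [0,0,0],
    [0,0,0],
  ],
  jaw=0,
  grip_force=30,
)

```text
time: 3.12
tool_pos: [0.4573, 0.3019, 0.009]
tool_rot: [1.525, 2.744, 0.004]
contact_force: [-0.3, -1.2, 2.3]
finger_gap: 0.0323
```

arm_command(
  linear=[
    [0,0,0],
    [0,0,0],
    [0,0,0],
    [0,0,0],
    [0,0,0],
  ],
  twist=[
    [0,0,0],
    [0,0,0],
    [0,0,0],
    [0,0,0],
    [0,0,0],
  ],
)

```text
time: 3.53
tool_pos: [0.4573, 0.3019, 0.009]
tool_rot: [1.525, 2.744, 0.004]
contact_force: [-0.9, 0.0, 5.0]
finger_gap: 0.032
```

arm_command(
  linear=[
    [0,0,-0.4],
    [0,0,-0.8],
    [0,0,-0.9],
    [0,0,-0.9],
    [0,0,-0.5],
  ],
  twist=[
    [0,0,0],
    [0,0,0],
    [0,0,0],
    [0,0,0],
    [0,0,0],
  ],
)

```text
time: 3.95
tool_pos: [0.4569, 0.3017, 0.0979]
tool_rot: [1.525, 2.744, 0.004]
contact_force: [0.5, -0.4, 0.3]
finger_gap: 0.0321
```

arm_command(
  linear=[
    [-0.95,-0.2,0],
    [-0.95,-0.2,0],
    [-0.95,-0.2,0],
    [-0.95,-0.2,0],
    [-0.95,-0.2,0],
  ],
  twist=[
    [0,0,0],
    [0,0,0],
    [0,0,0],
    [0,0,0],
    [0,0,0],
  ],
)

```text
time: 4.37
tool_pos: [0.4972, 0.186, 0.0954]
tool_rot: [-1.526, -2.746, 0.0]
contact_force: [0.1, -0.0, -0.5]
finger_gap: 0.0318
```

arm_command(
  linear=[
    [-0.95,-0.2,0],
    [-0.95,-0.2,0],
    [-0.95,-0.2,0],
    [-0.95,-0.2,0],
    [-0.95,-0.2,0],
  ],
  twist=[
    [0,0,0],
    [0,0,0],
    [0,0,0],
    [0,0,0],
    [0,0,0],
  ],
)

```text
time: 4.78
tool_pos: [0.5387, 0.0719, 0.0954]
tool_rot: [-1.526, -2.746, 0.0]
contact_force: [0.3, 0.5, 0.6]
finger_gap: 0.0321
```

arm_command(
  linear=[
    [-0.95,-0.2,0],
    [-0.95,-0.2,0],
    [-0.95,-0.2,0],
    [-0.95,-0.2,0],
    [-0.95,-0.2,0],
  ],
  twist=[
    [0,0,0],
    [0,0,0],
    [0,0,0],
    [0,0,0],
    [0,0,0],
  ],
)

```text
time: 5.2
tool_pos: [0.5801, -0.0421, 0.0953]
tool_rot: [-1.526, -2.745, 0.0]
contact_force: [0.6, -0.4, -0.8]
finger_gap: 0.0323
```

arm_command(
  linear=[
    [-0.95,-0.2,0],
    [-0.95,-0.2,0],
    [0,0,0],
    [0,0,0],
    [0,0,0],
  ],
  twist=[
    [0,0,0],
    [0,0,0],
    [0,0,0],
    [0,0,0],
    [0,0,0],
  ],
)

```text
time: 5.62
tool_pos: [0.5961, -0.0862, 0.0949]
tool_rot: [-1.526, -2.745, -0.0]
contact_force: [-0.6, 0.1, -0.6]
finger_gap: 0.0319
```

Run:
```python
from h import *
go(597,-89.5,13)
from workcell import snapshot
s=snapshot("scene"); u,v=map(int,pix(s,(.597,-.09,.05))); cv2.imwrite("pics/knob2.png",cv2.resize(s["pixels"][v-45:v+45,u-45:u+45],(500,500),interpolation=cv2.INTER_CUBIC))
```

```text
t 5.62 pos [596.1 -86.2  94.9] psi 31.8 tilt [-0.001  0.001] gap 31.9 j [-0.25  0.34 -0.24  0.99  0.    0.76] F [-0.6  0.1 -0.6]
units now [-0.13 -0.04  3.28] sum [-0.13 -0.04  3.28]
```

View pics/knob2.png

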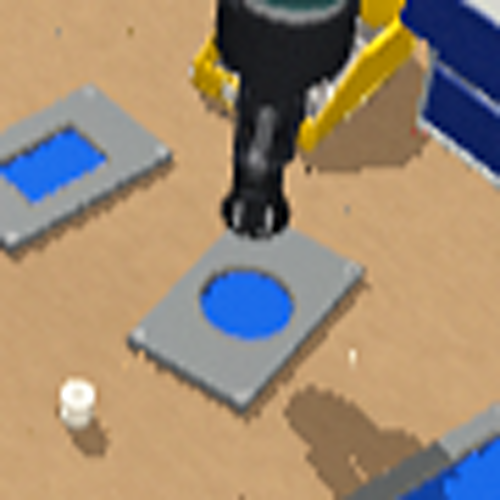

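Knob is held level at (255,215), above its nest's pocket (247,303). Lowering and releasing.

arm_command(
  linear=[
    [-0.13,-0.04,0.9],
    [0,0,0.9],
    [0,0,0.8],
    [0,0,0.4],
    [0,0,0.28],
  ],
  twist=[
    [0,0,0],
    [0,0,0],
    [0,0,0],
    [0,0,0],
    [0,0,0],
  ],
)

```text
time: 6.08
tool_pos: [0.5958, -0.0885, 0.0117]
tool_rot: [-1.523, -2.743, 0.001]
contact_force: [-12.7, 3.6, 46.8]
finger_gap: 0.0323
```

arm_command(
  linear=[
    [0,0,0],
    [0,0,0],
    [0,0,0],
  ],
  twist=[
    [0,0,0],
    [0,0,0],
    [0,0,0],
  ],
)

```text
time: 6.33
tool_pos: [0.5984, -0.0897, 0.0138]
tool_rot: [1.525, 2.745, 0.001]
contact_force: [0.6, -0.4, -0.0]
finger_gap: 0.032
```

arm_command(
  linear=[
    [0,0,0],
    [0,0,0],
    [0,0,0],
    [0,0,0],
    [0,0,0],
  ],
  twist=[
    [0,0,0],
    [0,0,0],
    [0,0,0],
    [0,0,0],
    [0,0,0],
  ],
  jaw=65,
)

```text
time: 6.75
tool_pos: [0.5977, -0.09, 0.013]
tool_rot: [1.527, 2.746, -0.0]
contact_force: [0.7, 0.3, 1.4]
finger_gap: 0.0555
```

arm_command(
  linear=[
    [0,0,-0.5],
    [0,0,-0.9],
    [0,0,-0.9],
    [0,0,-0.8],
    [0,0,-0.4],
  ],
  twist=[
    [0,0,0],
    [0,0,0],
    [0,0,0],
    [0,0,0],
    [0,0,0],
  ],
)

```text
time: 7.17
tool_pos: [0.5997, -0.0905, 0.1043]
tool_rot: [1.524, 2.741, 0.002]
contact_force: [0.6, -0.6, 0.6]
finger_gap: 0.0556
```

Run:
```python
from h import *
go(449,93.5,100,51.4)
```

```text
t 7.17 pos [599.7 -90.5 104.3] psi 31.9 tilt [ 0.005 -0.001] gap 55.6 j [-0.26  0.33 -0.23  1.    0.    0.76] F [ 0.6 -0.6  0.6]
units now [ 9.43 -1.24  0.13] sum [ 9.43 -1.24  0.13]
twist units -4.26 units after twist [9.3  1.99 0.17]
```

arm_command(
  linear=[
    [0,0,0],
    [0,0,0],
    [0,0,0],
    [0,0,0],
    [0,0,0],
  ],
  twist=[
    [0,0,-1],
    [0,0,-1],
    [0,0,-1],
    [0,0,-1],
    [0,0,-0.26],
  ],
  jaw=73,
)

```text
time: 7.58
tool_pos: [0.5975, -0.0899, 0.1006]
tool_rot: [-1.036, -2.966, 0.0]
contact_force: [-1.4, 0.4, 0.5]
finger_gap: 0.0624
```

arm_command(
  linear=[
    [0.93,0.2,0],
    [0.93,0.2,0],
    [0.93,0.2,0],
    [0.93,0.2,0],
    [0.93,0.2,0],
  ],
  twist=[
    [0,0,0],
    [0,0,0],
    [0,0,0],
    [0,0,0],
    [0,0,0],
  ],
)

```text
time: 8.0
tool_pos: [0.5216, 0.0029, 0.1005]
tool_rot: [-1.041, -2.964, -0.0]
contact_force: [-0.1, -0.1, 1.0]
finger_gap: 0.0624
```

arm_command(
  linear=[
    [0.93,0.2,0],
    [0.93,0.2,0],
    [0.93,0.2,0],
    [0.93,0.2,0],
    [0.93,0.2,0],
  ],
  twist=[
    [0,0,0],
    [0,0,0],
    [0,0,0],
    [0,0,0],
    [0,0,0],
  ],
)

```text
time: 8.42
tool_pos: [0.4463, 0.095, 0.1006]
tool_rot: [1.041, 2.964, 0.0]
contact_force: [1.1, -0.4, 0.1]
finger_gap: 0.0624
```

arm_command(
  linear=[
    [0,0,0],
    [0,0,0],
    [0,0,0],
  ],
  twist=[
    [0,0,0],
    [0,0,0],
    [0,0,0],
  ],
)

```text
time: 8.67
tool_pos: [0.4479, 0.0941, 0.1008]
tool_rot: [1.039, 2.964, 0.0]
contact_force: [0.5, -0.2, 0.6]
finger_gap: 0.0626
```

Run:
```python
from h import *
go(449,93.5,8,51.4)
from workcell import snapshot
s=snapshot("scene"); u,v=map(int,pix(s,(.5,.03,.03))); cv2.imwrite("pics/plug1.png",cv2.resize(s["pixels"][v-50:v+50,u-50:u+50],(500,500),interpolation=cv2.INTER_CUBIC))
```

```text
t 8.67 pos [447.9  94.1 100.8] psi 51.4 tilt [ 0.001 -0.   ] gap 62.6 j [ 0.07  0.09 -0.55  0.93 -0.    0.74] F [ 0.5 -0.2  0.6]
units now [-0.05  0.01  3.71] sum [-0.05  0.01  3.71]
twist units -0.01 units after twist [-0.05  0.01  3.71]
```

View pics/plug1.png

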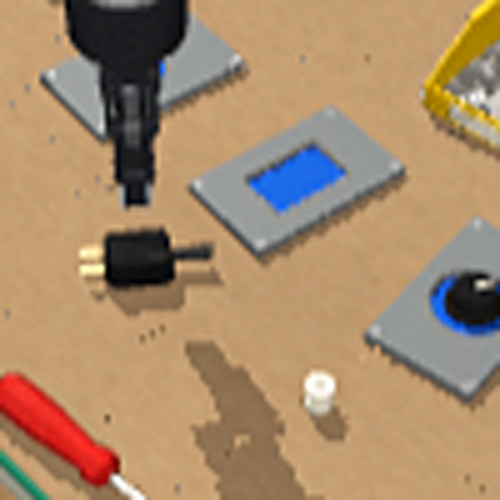

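The knob now sits in its pocket (475,298), and the fingers are above the plug body (140,258). Descending and gripping.

arm_command(
  linear=[
    [-0.05,0,0.9],
    [0,0,0.9],
    [0,0,0.9],
    [0,0,0.7],
    [0,0,0.31],
  ],
  twist=[
    [0,0,0],
    [0,0,0],
    [0,0,0],
    [0,0,0],
    [0,0,0],
  ],
)

```text
time: 9.13
tool_pos: [0.4473, 0.0925, 0.0056]
tool_rot: [-1.041, -2.961, 0.002]
contact_force: [-1.4, 0.1, -0.3]
finger_gap: 0.0622
```

arm_command(
  linear=[
    [0,0,0],
    [0,0,0],
    [0,0,0],
    [0,0,0],
    [0,0,0],
  ],
  twist=[
    [0,0,0],
    [0,0,0],
    [0,0,0],
    [0,0,0],
    [0,0,0],
  ],
  jaw=0,
  grip_force=50,
)

```text
time: 9.55
tool_pos: [0.4494, 0.0935, 0.0087]
tool_rot: [1.038, 2.963, 0.001]
contact_force: [-0.5, -0.2, -0.5]
finger_gap: 0.0347
```

arm_command(
  linear=[
    [0,0,0],
    [0,0,0],
    [0,0,0],
  ],
  twist=[
    [0,0,0],
    [0,0,0],
    [0,0,0],
  ],
)

```text
time: 9.8
tool_pos: [0.449, 0.0935, 0.0084]
tool_rot: [1.038, 2.964, 0.001]
contact_force: [-0.2, 0.1, 4.5]
finger_gap: 0.0345
```

arm_command(
  linear=[
    [0,0,-0.4],
    [0,0,-0.8],
    [0,0,-0.9],
    [0,0,-0.9],
    [0,0,-0.7],
  ],
  twist=[
    [0,0,0],
    [0,0,0],
    [0,0,0],
    [0,0,0],
    [0,0,0],
  ],
)

```text
time: 10.22
tool_pos: [0.4484, 0.0935, 0.1022]
tool_rot: [1.038, 2.964, 0.001]
contact_force: [0.3, 0.4, -0.7]
finger_gap: 0.0343
```

arm_command(
  linear=[
    [0,0,0],
    [0,0,0],
    [0,0,0],
    [0,0,0],
    [0,0,0],
  ],
  twist=[
    [0,0,-1],
    [0,0,-1],
    [0,0,-1],
    [0,0,-1],
    [0,0,-1],
  ],
)

```text
time: 10.63
tool_pos: [0.4478, 0.0935, 0.1007]
tool_rot: [-0.423, -3.113, -0.0]
contact_force: [-0.0, 0.1, 0.2]
finger_gap: 0.0344
```

arm_command(
  linear=[
    [0,0,0],
    [0,0,0],
    [0,0,0],
  ],
  twist=[
    [0,0,-1],
    [0,0,-0.46],
    [0,0,0],
  ],
)

```text
time: 10.88
tool_pos: [0.4479, 0.0935, 0.1005]
tool_rot: [-0.246, -3.132, -0.0]
contact_force: [0.5, -0.2, -0.2]
finger_gap: 0.0344
```

Run:
```python
from h import *
go(572,-274,95,81)
```

```text
t 10.88 pos [447.9  93.5 100.5] psi 81.0 tilt [-0.  0.] gap 34.4 j [ 0.06  0.09 -0.55  0.93  0.    0.22] F [ 0.5 -0.2 -0.2]
units now [ -7.2  -13.75   0.22] sum [ -7.2  -13.75   0.22]
twist units 0.01 units after twist [ -7.2  -13.74   0.22]
```

arm_command(
  linear=[
    [-0.48,-0.917,0],
    [-0.48,-0.917,0],
    [-0.48,-0.917,0],
    [-0.48,-0.917,0],
    [-0.48,-0.917,0],
  ],
  twist=[
    [0,0,0],
    [0,0,0],
    [0,0,0],
    [0,0,0],
    [0,0,0],
  ],
)

```text
time: 11.3
tool_pos: [0.4896, -0.0302, 0.1005]
tool_rot: [-0.248, -3.132, -0.0]
contact_force: [-0.1, 0.3, -0.5]
finger_gap: 0.0342
```

arm_command(
  linear=[
    [-0.48,-0.917,0],
    [-0.48,-0.917,0],
    [-0.48,-0.917,0],
    [-0.48,-0.917,0],
    [-0.48,-0.917,0],
  ],
  twist=[
    [0,0,0],
    [0,0,0],
    [0,0,0],
    [0,0,0],
    [0,0,0],
  ],
)

```text
time: 11.72
tool_pos: [0.5308, -0.1529, 0.1004]
tool_rot: [-0.249, -3.131, -0.0]
contact_force: [1.0, 0.3, -0.5]
finger_gap: 0.0343
```

arm_command(
  linear=[
    [-0.48,-0.917,0],
    [-0.48,-0.917,0],
    [-0.48,-0.917,0],
    [-0.48,-0.917,0],
    [-0.48,-0.917,0],
  ],
  twist=[
    [0,0,0],
    [0,0,0],
    [0,0,0],
    [0,0,0],
    [0,0,0],
  ],
)

```text
time: 12.13
tool_pos: [0.5721, -0.2754, 0.1003]
tool_rot: [-0.249, -3.131, -0.001]
contact_force: [0.2, -0.3, -0.5]
finger_gap: 0.0344
```

arm_command(
  linear=[
    [0,0,0.5],
    [0,0,0.8],
    [0,0,0.5],
    [0,0,0],
    [0,0,0],
  ],
  twist=[
    [0,0,0],
    [0,0,0],
    [0,0,0],
    [0,0,0],
    [0,0,0],
  ],
)

```text
time: 12.55
tool_pos: [0.5707, -0.273, 0.0539]
tool_rot: [-0.246, -3.129, -0.003]
contact_force: [0.1, 0.3, -0.1]
finger_gap: 0.0343
```

Run:
```python
from h import *
go(572,-274,13,81)
from workcell import snapshot
s=snapshot("scene"); u,v=map(int,pix(s,(.57,-.27,.03))); cv2.imwrite("pics/plug2.png",cv2.resize(s["pixels"][v-45:v+45,u-45:u+45],(500,500),interpolation=cv2.INTER_CUBIC))
```

```text
t 12.55 pos [ 570.7 -273.    53.9] psi 81.0 tilt [-0.003  0.002] gap 34.3 j [-0.55  0.43 -0.21  0.94  0.   -0.39] F [ 0.1  0.3 -0.1]
units now [-0.06 -0.03  1.64] sum [-0.06 -0.03  1.64]
twist units -0.0 units after twist [-0.06 -0.03  1.64]
```

View pics/plug2.png

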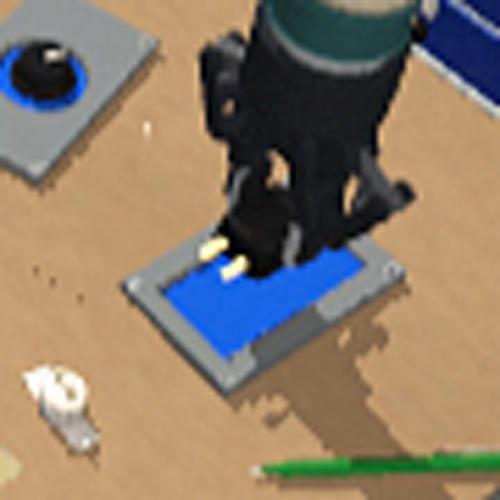

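The plug is level with pins at (215,255), aligned over the oblong pocket. Lowering gently.

arm_command(
  linear=[
    [-0.05,-0.03,0.5],
    [0,0,0.5],
    [0,0,0.3],
    [0,0,0.2],
    [0,0,0.1],
  ],
  twist=[
    [0,0,0],
    [0,0,0],
    [0,0,0],
    [0,0,0],
    [0,0,0],
  ],
)

```text
time: 13.02
tool_pos: [0.5723, -0.2746, 0.0136]
tool_rot: [-0.246, -3.13, -0.002]
contact_force: [0.0, 0.7, -0.6]
finger_gap: 0.0343
```

arm_command(
  linear=[
    [0,0,0.05],
    [0,0,0],
    [0,0,0],
  ],
  twist=[
    [0,0,0],
    [0,0,0],
    [0,0,0],
  ],
)

```text
time: 13.27
tool_pos: [0.5736, -0.2755, 0.0142]
tool_rot: [0.247, 3.131, -0.0]
contact_force: [-0.7, -0.4, 0.9]
finger_gap: 0.0343
```

arm_command(
  linear=[
    [0,0,0],
    [0,0,0],
    [0,0,0],
    [0,0,0],
    [0,0,0],
  ],
  twist=[
    [0,0,0],
    [0,0,0],
    [0,0,0],
    [0,0,0],
    [0,0,0],
  ],
  jaw=60,
)

```text
time: 13.68
tool_pos: [0.5734, -0.2754, 0.0142]
tool_rot: [0.247, 3.131, -0.0]
contact_force: [-0.7, 0.8, 0.7]
finger_gap: 0.051
```

arm_command(
  linear=[
    [0,0,-0.5],
    [0,0,-0.9],
    [0,0,-0.9],
    [0,0,-0.8],
    [0,0,-0.4],
  ],
  twist=[
    [0,0,0],
    [0,0,0],
    [0,0,0],
    [0,0,0],
    [0,0,0],
  ],
)

```text
time: 14.1
tool_pos: [0.5751, -0.2764, 0.1055]
tool_rot: [0.246, 3.127, -0.004]
contact_force: [0.5, -0.6, 0.1]
finger_gap: 0.0514
```

Run:
```python
from h import *
go(430.5,-251,100,-6)
```

```text
t 14.1 pos [ 575.1 -276.4  105.5] psi 81.0 tilt [ 0.004 -0.003] gap 51.4 j [-0.55  0.38 -0.16  1.03 -0.   -0.39] F [ 0.5 -0.6  0.1]
units now [5.87 0.1  0.19] sum [5.87 0.1  0.19]
twist units 18.98 units after twist [ 0.4  -5.86  0.22]
```

arm_command(
  linear=[
    [0.98,0.02,0],
    [0.98,0.02,0],
    [0.98,0.02,0],
    [0.98,0.02,0],
    [0.98,0.02,0],
  ],
  twist=[
    [0,0,0],
    [0,0,0],
    [0,0,0],
    [0,0,0],
    [0,0,0],
  ],
  jaw=55,
)

```text
time: 14.52
tool_pos: [0.4515, -0.2532, 0.1016]
tool_rot: [-0.246, -3.132, 0.0]
contact_force: [0.2, 0.3, -0.0]
finger_gap: 0.0474
```

arm_command(
  linear=[
    [0.97,0,0],
    [0,0,0],
    [0,0,0],
    [0,0,0],
    [0,0,0],
  ],
  twist=[
    [0,0,0],
    [0,0,1],
    [0,0,1],
    [0,0,1],
    [0,0,1],
  ],
)

```text
time: 14.93
tool_pos: [0.4284, -0.2498, 0.1018]
tool_rot: [0.749, 3.051, -0.0]
contact_force: [-0.5, 0.5, 0.9]
finger_gap: 0.0472
```

arm_command(
  linear=[
    [0,0,0],
    [0,0,0],
    [0,0,0],
    [0,0,0],
    [0,0,0],
  ],
  twist=[
    [0,0,1],
    [0,0,1],
    [0,0,1],
    [0,0,1],
    [0,0,1],
  ],
)

```text
time: 15.35
tool_pos: [0.4286, -0.2498, 0.1017]
tool_rot: [-1.34, -2.842, 0.0]
contact_force: [-0.4, -0.0, 0.2]
finger_gap: 0.0473
```

arm_command(
  linear=[
    [0,0,0],
    [0,0,0],
    [0,0,0],
    [0,0,0],
    [0,0,0],
  ],
  twist=[
    [0,0,1],
    [0,0,1],
    [0,0,1],
    [0,0,1],
    [0,0,1],
  ],
)

```text
time: 15.77
tool_pos: [0.4286, -0.2498, 0.1017]
tool_rot: [-1.878, -2.519, 0.0]
contact_force: [0.7, 0.7, 0.5]
finger_gap: 0.0471
```

arm_command(
  linear=[
    [0,0,0.5],
    [0,0,0.8],
    [0,0,0.5],
    [0,0,0],
    [0,0,0],
  ],
  twist=[
    [0,0,1],
    [0,0,1],
    [0,0,1],
    [0,0,1],
    [0,0,1],
  ],
)

```text
time: 16.18
tool_pos: [0.4276, -0.249, 0.0554]
tool_rot: [-2.339, -2.094, 0.001]
contact_force: [-0.1, -0.3, -0.3]
finger_gap: 0.0473
```

arm_command(
  linear=[
    [0,0,0],
    [0,0,0],
  ],
  twist=[
    [0,0,0],
    [0,0,0],
  ],
)

```text
time: 16.35
tool_pos: [0.4288, -0.2499, 0.0566]
tool_rot: [2.334, 2.102, 0.0]
contact_force: [-0.2, -0.5, -0.2]
finger_gap: 0.0469
```

Run:
```python
from h import *
go(430.5,-251,9,-6)
from workcell import snapshot
s=snapshot("scene"); u,v=map(int,pix(s,(.48,-.25,.03))); cv2.imwrite("pics/th1.png",cv2.resize(s["pixels"][v-45:v+45,u-45:u+45],(500,500),interpolation=cv2.INTER_CUBIC))
```

```text
t 16.35 pos [ 428.8 -249.9   56.6] psi -6.0 tilt [ 0. -0.] gap 46.9 j [-0.66  0.21 -0.51  0.84  0.    1.02] F [-0.2 -0.5 -0.2]
units now [-0.04  0.07  1.91] sum [-0.04  0.07  1.91]
twist units 0.0 units after twist [-0.04  0.07  1.91]
```

View pics/th1.png

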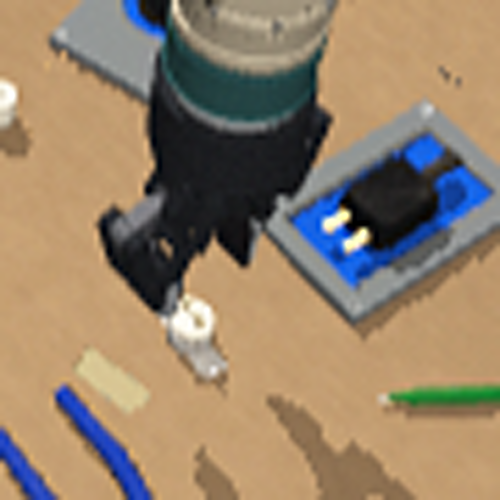

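The plug lies in its pocket (390,205), and the thermostat (190,320) is under the fingers. Gripping.

arm_command(
  linear=[
    [-0.04,0.07,0.6],
    [0,0,0.6],
    [0,0,0.4],
    [0,0,0.2],
    [0,0,0.1],
  ],
  twist=[
    [0,0,0],
    [0,0,0],
    [0,0,0],
    [0,0,0],
    [0,0,0],
  ],
)

```text
time: 16.82
tool_pos: [0.4297, -0.2506, 0.0081]
tool_rot: [-2.335, -2.1, 0.001]
contact_force: [-0.1, 0.1, 0.8]
finger_gap: 0.0467
```

arm_command(
  linear=[
    [0,0,0],
    [0,0,0],
    [0,0,0],
    [0,0,0],
    [0,0,0],
  ],
  twist=[
    [0,0,0],
    [0,0,0],
    [0,0,0],
    [0,0,0],
    [0,0,0],
  ],
  jaw=0,
  grip_force=40,
)

```text
time: 17.23
tool_pos: [0.4309, -0.2514, 0.0095]
tool_rot: [2.335, 2.099, 0.0]
contact_force: [0.8, -0.4, 1.0]
finger_gap: 0.0219
```

arm_command(
  linear=[
    [0,0,0],
    [0,0,0],
    [0,0,0],
  ],
  twist=[
    [0,0,0],
    [0,0,0],
    [0,0,0],
  ],
)

```text
time: 17.48
tool_pos: [0.4309, -0.2514, 0.0095]
tool_rot: [2.335, 2.099, 0.0]
contact_force: [0.1, -0.3, 3.7]
finger_gap: 0.0223
```

arm_command(
  linear=[
    [0,0,-0.4],
    [0,0,-0.8],
    [0,0,-0.9],
    [0,0,-0.9],
    [0,0,-0.7],
  ],
  twist=[
    [0,0,0],
    [0,0,0],
    [0,0,0],
    [0,0,0],
    [0,0,0],
  ],
)

```text
time: 17.9
tool_pos: [0.4305, -0.2511, 0.1034]
tool_rot: [2.336, 2.1, 0.0]
contact_force: [-0.9, -0.6, -0.7]
finger_gap: 0.0219
```

arm_command(
  linear=[
    [0,0,0],
    [0,0,0],
    [0,0,0],
    [0,0,0],
    [0,0,0],
  ],
  twist=[
    [0,0,-1],
    [0,0,-1],
    [0,0,-1],
    [0,0,-1],
    [0,0,-1],
  ],
)

```text
time: 18.32
tool_pos: [0.4301, -0.2508, 0.1018]
tool_rot: [-1.867, -2.526, 0.0]
contact_force: [0.5, -0.6, -0.3]
finger_gap: 0.022
```

arm_command(
  linear=[
    [0,0,0],
    [0,0,0],
    [0,0,0],
    [0,0,0],
    [0,0,0],
  ],
  twist=[
    [0,0,-1],
    [0,0,-1],
    [0,0,-1],
    [0,0,-1],
    [0,0,-1],
  ],
)

```text
time: 18.73
tool_pos: [0.43, -0.2508, 0.1017]
tool_rot: [-1.328, -2.846, -0.0]
contact_force: [-0.3, -0.5, -0.0]
finger_gap: 0.0218
```

arm_command(
  linear=[
    [0,0,0],
    [0,0,0],
    [0,0,0],
    [0,0,0],
    [0,0,0],
  ],
  twist=[
    [0,0,-1],
    [0,0,-1],
    [0,0,-1],
    [0,0,-1],
    [0,0,-1],
  ],
)

```text
time: 19.15
tool_pos: [0.43, -0.2508, 0.1017]
tool_rot: [-0.736, -3.054, -0.0]
contact_force: [0.2, -0.1, -0.8]
finger_gap: 0.0218
```

arm_command(
  linear=[
    [0,0,0],
    [0,0,0],
    [0,0,0],
    [0,0,0],
    [0,0,0],
  ],
  twist=[
    [0,0,-1],
    [0,0,-1],
    [0,0,-1],
    [0,0,-1],
    [0,0,-1],
  ],
)

```text
time: 19.57
tool_pos: [0.43, -0.2508, 0.1017]
tool_rot: [-0.115, -3.139, -0.001]
contact_force: [-0.0, 1.5, 0.4]
finger_gap: 0.0216
```

arm_command(
  linear=[
    [0,0,0],
    [0,0,0],
  ],
  twist=[
    [0,0,-0.18],
    [0,0,0],
  ],
)

```text
time: 19.73
tool_pos: [0.4301, -0.2509, 0.1016]
tool_rot: [-0.101, -3.14, -0.0]
contact_force: [-0.2, -0.0, 0.3]
finger_gap: 0.0216
```

Run:
```python
from h import *
go(592.5,80.5,100,86.5)
```

```text
t 19.73 pos [ 430.1 -250.9  101.6] psi 86.3 tilt [-0.  0.] gap 21.6 j [-0.66  0.16 -0.46  0.94 -0.   -0.59] F [-0.2 -0.   0.3]
units now [-5.63 13.64  0.07] sum [-5.63 13.64  0.07]
twist units -0.04 units after twist [-5.67 13.63  0.06]
```

arm_command(
  linear=[
    [-0.38,0.91,0],
    [-0.38,0.91,0],
    [-0.38,0.91,0],
    [-0.38,0.91,0],
    [-0.38,0.91,0],
  ],
  twist=[
    [0,0,0],
    [0,0,0],
    [0,0,0],
    [0,0,0],
    [0,0,0],
  ],
)

```text
time: 20.15
tool_pos: [0.4851, -0.1394, 0.1016]
tool_rot: [-0.102, -3.14, -0.0]
contact_force: [0.3, 0.7, -0.0]
finger_gap: 0.0216
```

arm_command(
  linear=[
    [-0.38,0.91,0],
    [-0.38,0.91,0],
    [-0.38,0.91,0],
    [-0.38,0.91,0],
    [-0.38,0.91,0],
  ],
  twist=[
    [0,0,0],
    [0,0,0],
    [0,0,0],
    [0,0,0],
    [0,0,0],
  ],
)

```text
time: 20.57
tool_pos: [0.5397, -0.0287, 0.1016]
tool_rot: [-0.101, -3.14, 0.0]
contact_force: [0.1, -0.4, -0.5]
finger_gap: 0.022
```

arm_command(
  linear=[
    [-0.38,0.91,0],
    [-0.38,0.91,0],
    [-0.38,0.91,0],
    [-0.38,0.91,0],
    [-0.38,0.91,0],
  ],
  twist=[
    [0,0,0],
    [0,0,0],
    [0,0,0],
    [0,0,0],
    [0,0,0],
  ],
)

```text
time: 20.98
tool_pos: [0.5941, 0.0818, 0.1014]
tool_rot: [-0.101, -3.14, 0.0]
contact_force: [1.1, -0.4, -0.5]
finger_gap: 0.022
```

arm_command(
  linear=[
    [0,0,0.5],
    [0,0,0.8],
    [0,0,0.5],
    [0,0,0],
    [0,0,0],
  ],
  twist=[
    [0,0,0],
    [0,0,0],
    [0,0,0],
    [0,0,0],
    [0,0,0],
  ],
)

```text
time: 21.4
tool_pos: [0.5922, 0.08, 0.0551]
tool_rot: [-0.1, -3.136, 0.001]
contact_force: [-0.4, -0.1, -0.3]
finger_gap: 0.0221
```

Run:
```python
from h import *
go(592.5,80.5,13.5,86.5)
from workcell import snapshot
s=snapshot("scene"); u,v=map(int,pix(s,(.58,.08,.03))); cv2.imwrite("pics/th2.png",cv2.resize(s["pixels"][v-40:v+40,u-40:u+40],(500,500),interpolation=cv2.INTER_CUBIC))
```

```text
t 21.4 pos [592.2  80.   55.1] psi 86.3 tilt [-0.004 -0.   ] gap 22.1 j [ 0.03  0.38 -0.29  0.91 -0.    0.09] F [-0.4 -0.1 -0.3]
units now [-0.01  0.02  1.66] sum [-0.01  0.02  1.66]
twist units -0.04 units after twist [-0.01  0.02  1.66]
```

View pics/th2.png

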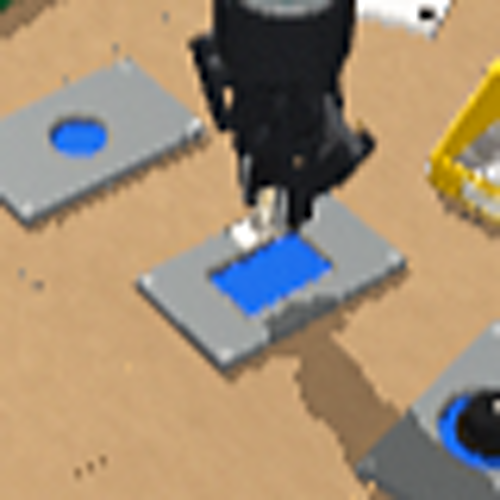

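The thermostat is held with its near strap end at (250,230), along the pocket. Lowering.

arm_command(
  linear=[
    [0,0.02,0.5],
    [0,0,0.5],
    [0,0,0.35],
    [0,0,0.2],
    [0,0,0.1],
  ],
  twist=[
    [0,0,0],
    [0,0,0],
    [0,0,0],
    [0,0,0],
    [0,0,0],
  ],
)

```text
time: 21.87
tool_pos: [0.5927, 0.081, 0.0135]
tool_rot: [-0.099, -3.137, 0.0]
contact_force: [0.5, 0.3, -0.5]
finger_gap: 0.022
```

arm_command(
  linear=[
    [0,0,0.05],
    [0,0,0],
    [0,0,0],
  ],
  twist=[
    [0,0,0],
    [0,0,0],
    [0,0,0],
  ],
)

```text
time: 22.12
tool_pos: [0.5944, 0.0811, 0.0142]
tool_rot: [0.098, 3.139, 0.0]
contact_force: [0.6, 0.9, -0.1]
finger_gap: 0.0223
```

arm_command(
  linear=[
    [0,0,0],
    [0,0,0],
    [0,0,0],
    [0,0,0],
    [0,0,0],
  ],
  twist=[
    [0,0,0],
    [0,0,0],
    [0,0,0],
    [0,0,0],
    [0,0,0],
  ],
  jaw=48,
)

```text
time: 22.53
tool_pos: [0.5942, 0.0811, 0.0142]
tool_rot: [0.099, 3.14, 0.0]
contact_force: [-0.5, -0.9, 0.3]
finger_gap: 0.0411
```

arm_command(
  linear=[
    [0,0,-0.5],
    [0,0,-0.9],
    [0,0,-0.9],
    [0,0,-0.8],
    [0,0,-0.4],
  ],
  twist=[
    [0,0,0],
    [0,0,0],
    [0,0,0],
    [0,0,0],
    [0,0,0],
  ],
)

```text
time: 22.95
tool_pos: [0.5961, 0.0812, 0.1053]
tool_rot: [0.098, 3.135, 0.0]
contact_force: [0.4, -0.8, 0.0]
finger_gap: 0.041
```

Run:
```python
from h import *
go(459.5,-76,55,86.3)
```

```text
t 22.95 pos [596.1  81.2 105.3] psi 86.4 tilt [0.005 0.   ] gap 41.0 j [ 0.03  0.32 -0.24  1.    0.    0.09] F [ 0.4 -0.8  0. ]
units now [ 5.07 -6.62  1.98] sum [ 5.07 -6.62  1.98]
twist units 0.02 units after twist [ 5.05 -6.63  2.01]
```

arm_command(
  linear=[
    [0.63,-0.83,0],
    [0.63,-0.83,0],
    [0.63,-0.83,0],
    [0.63,-0.83,0],
    [0.63,-0.83,0],
  ],
  twist=[
    [0,0,0],
    [0,0,0],
    [0,0,0],
    [0,0,0],
    [0,0,0],
  ],
)

```text
time: 23.37
tool_pos: [0.5079, -0.0182, 0.1017]
tool_rot: [0.098, 3.14, -0.0]
contact_force: [-0.4, 0.0, 0.0]
finger_gap: 0.0407
```

arm_command(
  linear=[
    [0.63,-0.83,0.4],
    [0.63,-0.83,0.6],
    [0.63,-0.83,0.6],
    [0,0,0.2],
    [0,0,0],
  ],
  twist=[
    [0,0,0],
    [0,0,0],
    [0,0,0],
    [0,0,0],
    [0,0,0],
  ],
)

```text
time: 23.78
tool_pos: [0.4555, -0.0767, 0.0551]
tool_rot: [-0.102, -3.136, -0.002]
contact_force: [-0.2, -0.1, 1.1]
finger_gap: 0.0408
```

arm_command(
  linear=[
    [0,0,0],
    [0,0,0],
  ],
  twist=[
    [0,0,0],
    [0,0,0],
  ],
)

```text
time: 23.95
tool_pos: [0.4594, -0.0765, 0.0573]
tool_rot: [0.097, 3.138, -0.0]
contact_force: [-0.5, 0.2, -0.4]
finger_gap: 0.0406
```

Run:
```python
from h import *
go(459.5,-76,7,86.3)
from workcell import snapshot
s=snapshot("scene"); u,v=map(int,pix(s,(.52,0,.03))); cv2.imwrite("pics/in1.png",cv2.resize(s["pixels"][v-50:v+50,u-50:u+50],(500,500),interpolation=cv2.INTER_CUBIC))
```

```text
t 23.95 pos [459.4 -76.5  57.3] psi 86.4 tilt [ 0.002 -0.   ] gap 40.6 j [-0.3   0.16 -0.58  0.83  0.   -0.24] F [-0.5  0.2 -0.4]
units now [0.   0.02 2.01] sum [0.   0.02 2.01]
twist units 0.03 units after twist [-0.    0.02  2.01]
```

View pics/in1.png

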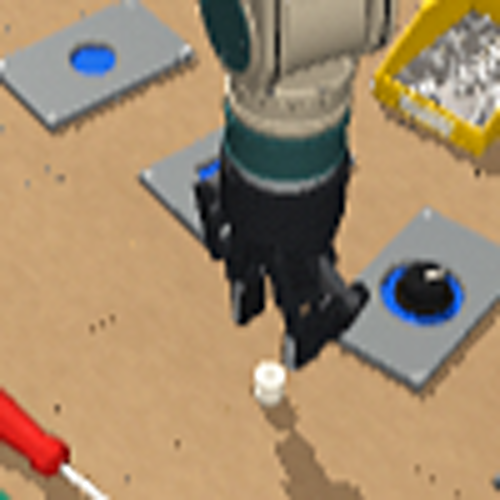

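The fingers straddle the insulator at (268,383). Gripping and lifting.

arm_command(
  linear=[
    [0,0,0.6],
    [0,0,0.6],
    [0,0,0.5],
    [0,0,0.2],
    [0,0,0.1],
  ],
  twist=[
    [0,0,0],
    [0,0,0],
    [0,0,0],
    [0,0,0],
    [0,0,0],
  ],
)

```text
time: 24.42
tool_pos: [0.4582, -0.0761, 0.0061]
tool_rot: [-0.097, -3.14, -0.0]
contact_force: [-0.5, -0.6, 0.3]
finger_gap: 0.041
```

arm_command(
  linear=[
    [0,0,0],
    [0,0,0],
    [0,0,0],
    [0,0,0],
    [0,0,0],
  ],
  twist=[
    [0,0,0],
    [0,0,0],
    [0,0,0],
    [0,0,0],
    [0,0,0],
  ],
  jaw=0,
  grip_force=35,
)

```text
time: 24.83
tool_pos: [0.4587, -0.0769, 0.0072]
tool_rot: [0.099, 3.138, -0.0]
contact_force: [0.0, 0.9, 2.1]
finger_gap: 0.018
```

arm_command(
  linear=[
    [0,0,0],
    [0,0,0],
    [0,0,0],
  ],
  twist=[
    [0,0,0],
    [0,0,0],
    [0,0,0],
  ],
)

```text
time: 25.08
tool_pos: [0.4587, -0.0769, 0.0071]
tool_rot: [0.099, 3.138, -0.0]
contact_force: [-0.1, 0.8, 4.6]
finger_gap: 0.0178
```

arm_command(
  linear=[
    [0,0,-0.4],
    [0,0,-0.8],
    [0,0,-0.9],
    [0,0,-0.9],
    [0,0,-0.8],
  ],
  twist=[
    [0,0,0],
    [0,0,0],
    [0,0,0],
    [0,0,0],
    [0,0,0],
  ],
)

```text
time: 25.5
tool_pos: [0.4573, -0.0766, 0.1028]
tool_rot: [-0.099, -3.139, 0.0]
contact_force: [0.8, -0.4, 0.6]
finger_gap: 0.0177
```

Run:
```python
from h import *
go(586.5,250,100,86.3)
```

```text
t 25.5 pos [457.3 -76.6 102.8] psi 86.4 tilt [-0.001 -0.   ] gap 17.7 j [-0.31  0.1  -0.53  0.94 -0.   -0.24] F [ 0.8 -0.4  0.6]
units now [-4.34 13.36  0.11] sum [-4.34 13.36  0.11]
twist units 0.02 units after twist [-4.31 13.37  0.11]
```

arm_command(
  linear=[
    [-0.29,0.89,0],
    [-0.29,0.89,0],
    [-0.29,0.89,0],
    [-0.29,0.89,0],
    [-0.29,0.89,0],
  ],
  twist=[
    [0,0,0],
    [0,0,0],
    [0,0,0],
    [0,0,0],
    [0,0,0],
  ],
)

```text
time: 25.92
tool_pos: [0.5007, 0.033, 0.1017]
tool_rot: [-0.099, -3.139, 0.0]
contact_force: [0.5, 0.1, -0.6]
finger_gap: 0.0182
```

arm_command(
  linear=[
    [-0.29,0.89,0],
    [-0.29,0.89,0],
    [-0.29,0.89,0],
    [-0.29,0.89,0],
    [-0.29,0.89,0],
  ],
  twist=[
    [0,0,0],
    [0,0,0],
    [0,0,0],
    [0,0,0],
    [0,0,0],
  ],
)

```text
time: 26.33
tool_pos: [0.5438, 0.1418, 0.1015]
tool_rot: [-0.099, -3.139, 0.001]
contact_force: [0.3, -0.9, -0.1]
finger_gap: 0.018
```

arm_command(
  linear=[
    [-0.29,0.89,0],
    [-0.29,0.89,0],
    [-0.29,0.89,0],
    [-0.29,0.89,0],
    [-0.29,0.89,0],
  ],
  twist=[
    [0,0,0],
    [0,0,0],
    [0,0,0],
    [0,0,0],
    [0,0,0],
  ],
)

```text
time: 26.75
tool_pos: [0.587, 0.2504, 0.1014]
tool_rot: [-0.099, -3.139, 0.001]
contact_force: [0.2, -0.7, -0.6]
finger_gap: 0.0177
```

arm_command(
  linear=[
    [0,0,0.5],
    [0,0,0.8],
    [0,0,0.5],
    [0,0,0],
    [0,0,0],
  ],
  twist=[
    [0,0,0],
    [0,0,0],
    [0,0,0],
    [0,0,0],
    [0,0,0],
  ],
)

```text
time: 27.17
tool_pos: [0.5855, 0.2486, 0.055]
tool_rot: [-0.099, -3.136, 0.002]
contact_force: [1.0, 0.4, 0.0]
finger_gap: 0.0179
```

Run:
```python
from h import *
go(586.5,250,11.5,86.3)
from workcell import snapshot
s=snapshot("scene"); u,v=map(int,pix(s,(.57,.18,.03))); cv2.imwrite("pics/in2.png",cv2.resize(s["pixels"][v-45:v+45,u-45:u+45],(500,500),interpolation=cv2.INTER_CUBIC))
```

```text
t 27.17 pos [585.5 248.6  55. ] psi 86.4 tilt [-0.004 -0.001] gap 17.9 j [ 0.3   0.43 -0.2   0.94 -0.    0.36] F [1.  0.4 0. ]
units now [-0.04  0.06  1.74] sum [-0.04  0.06  1.74]
twist units 0.02 units after twist [-0.04  0.06  1.74]
```

View pics/in2.png

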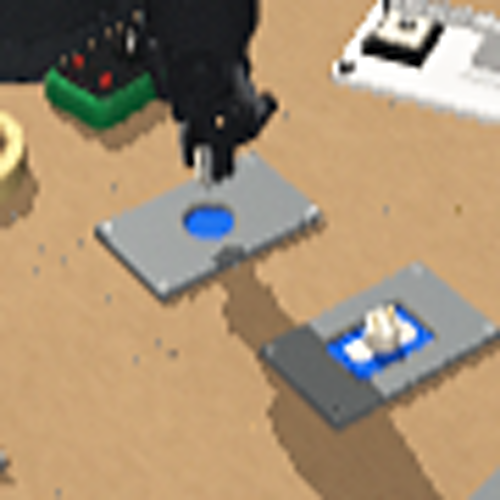

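The thermostat lies in its pocket (382,338), strap along it. The insulator is held over its pocket (210,220). I'll lower it, release, and retreat clear for the final look.

arm_command(
  linear=[
    [-0.04,0.05,0.5],
    [0,0,0.5],
    [0,0,0.4],
    [0,0,0.2],
    [0,0,0.1],
  ],
  twist=[
    [0,0,0],
    [0,0,0],
    [0,0,0],
    [0,0,0],
    [0,0,0],
  ],
)

```text
time: 27.63
tool_pos: [0.587, 0.2502, 0.012]
tool_rot: [-0.099, -3.137, 0.002]
contact_force: [0.1, 0.3, -1.1]
finger_gap: 0.0178
```

arm_command(
  linear=[
    [0,0,0.05],
    [0,0,0],
    [0,0,0],
  ],
  twist=[
    [0,0,0],
    [0,0,0],
    [0,0,0],
  ],
)

```text
time: 27.88
tool_pos: [0.5888, 0.2509, 0.013]
tool_rot: [0.099, 3.139, 0.0]
contact_force: [0.1, -0.4, 0.6]
finger_gap: 0.0182
```

arm_command(
  linear=[
    [0,0,0],
    [0,0,0],
    [0,0,0],
    [0,0,0],
    [0,0,0],
  ],
  twist=[
    [0,0,0],
    [0,0,0],
    [0,0,0],
    [0,0,0],
    [0,0,0],
  ],
  jaw=40,
)

```text
time: 28.3
tool_pos: [0.5886, 0.2508, 0.0129]
tool_rot: [0.099, 3.14, 0.0]
contact_force: [-0.1, 0.4, -0.6]
finger_gap: 0.0344
```

arm_command(
  linear=[
    [0,0,-0.5],
    [0,0,-0.9],
    [0,0,-0.9],
    [0,0,-0.9],
    [0,0,-0.9],
  ],
  twist=[
    [0,0,0],
    [0,0,0],
    [0,0,0],
    [0,0,0],
    [0,0,0],
  ],
)

```text
time: 28.72
tool_pos: [0.5884, 0.2508, 0.1172]
tool_rot: [0.099, 3.14, 0.0]
contact_force: [0.1, 0.1, -0.6]
finger_gap: 0.0343
```

arm_command(
  linear=[
    [0.7,0,-0.6],
    [0.9,0,-0.6],
    [0.9,0,-0.6],
    [0.9,0,-0.6],
    [0.9,0,-0.6],
  ],
  twist=[
    [0,0,0],
    [0,0,0],
    [0,0,0],
    [0,0,0],
    [0,0,0],
  ],
)

```text
time: 29.13
tool_pos: [0.4801, 0.2575, 0.1919]
tool_rot: [0.099, 3.139, 0.001]
contact_force: [0.7, -0.1, 0.2]
finger_gap: 0.0339
```

arm_command(
  linear=[
    [0.9,0,-0.6],
    [0.9,0,-0.6],
    [0.5,0,0],
    [0,0,0],
    [0,0,0],
  ],
  twist=[
    [0,0,0],
    [0,0,0],
    [0,0,0],
    [0,0,0],
    [0,0,0],
  ],
)

```text
time: 29.55
tool_pos: [0.4237, 0.2612, 0.2202]
tool_rot: [0.098, 3.139, 0.0]
contact_force: [-0.1, 0.5, -0.7]
finger_gap: 0.0342
```

Run:
```python
from h import *
go(500,200,200,86.3)
from workcell import snapshot
N={"knob":(.597,-.0895),"ins":(.5865,.250),"plug":(.577,-.275),"th":(.5925,.0805)}
rows=[]
for n in("scene","top"):
    s=snapshot(n); np.savez(n+"9.npz",**s); o=[]
    for k,(x,y) in N.items():
        u,v=pix(s,(x,y,.008)); c=cv2.getRectSubPix(s["pixels"],(44,44),(u,v)); o.append(cv2.resize(c,(200,200),interpolation=cv2.INTER_CUBIC))
    rows.append(np.hstack(o))
cv2.imwrite("pics/fin.png",np.vstack(rows))
```

```text
t 29.55 pos [423.7 261.2 220.2] psi 86.4 tilt [0.001 0.   ] gap 34.2 j [ 0.42  0.06 -0.31  1.2  -0.    0.48] F [-0.1  0.5 -0.7]
units now [-3.2  -2.25  0.81] sum [-3.2  -2.25  0.81]
twist units 0.03 units after twist [-3.2  -2.25  0.81]
```

View pics/fin.png

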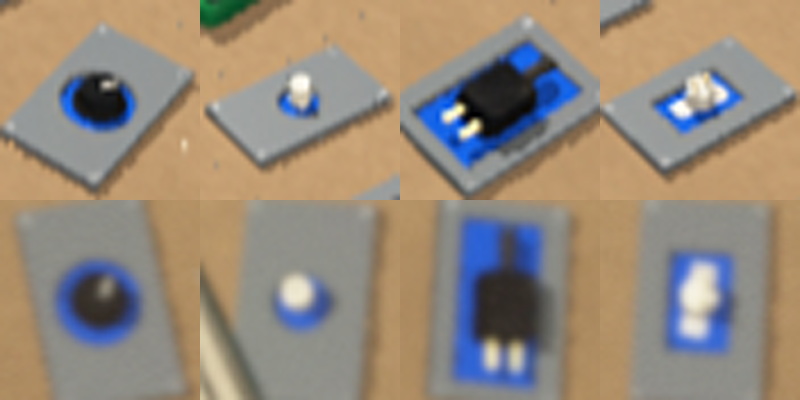

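The final view shows all four parts inside their pockets with blue floor round each. The plug is centred along its pocket and the thermostat strap lies along its own. Any small offsets match height parallax. The arm is clear, so I'm handing in.

```bash
python3 -c "
from workcell import order; print(order.close_job())"
```

```text
the job is handed in; nothing more can be done
None
```

I placed the knob, plug, thermostat and insulator in their matching nests and handed the job in at about 30 s of the allowed 96 s. No verdict came back.

- **Final pictures:** both cameras show each part upright inside its own pocket. I judged by eye that each is centred to within a few millimetres. The thermostat's strap lies along its pocket, and the gripper is clear above everything.
- **What I did not check:** I did not measure the part heights with the depth map. I also did not measure the final positions of the tape and multimeter, but the arm's planned path kept well clear of both.
- **One rough moment:** the wrist force reading briefly hit about 47 N when the knob touched its pocket floor, under the 120 N wrist limit. I lowered the other three parts more slowly, and the readings showed almost no contact force.

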